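Make up two wooden-model kits

ROBOT

A 7-joint arm with a two-finger parallel gripper is mounted at the origin on the work surface. World frame = base frame: x ahead of the robot, y to its left, z up, the work surface at z = 0. Lengths are in mm, angles in rad, forces in N, time in s.
With the tool pointing down it reaches from about 425 to 1025 mm from the base axis. Payload 9.4 kg.
Tool frame: the origin (TCP) lies at the very end of the fingers, on their centre line; the grasp point (between the pads) lies 19 mm behind it; z points along the fingers, y is the line along which they close (so a half turn about z gives the same grasp; the last joint's range is limited). The gripper opens to 85 mm and grips with 20 to 120 N. Pads are 22 mm wide; open, the fingers measure 114 mm over their backs; the gripper's body (76 mm by 85 mm) begins 54 mm behind the grasp point. The pads swing forward as they close: fully open they stand 13 mm farther back than shut.
Start: joints at [-1.293, 0.599, -0.003, 1.599, 0.002, 0.943, -0.08], TCP at [251.871, 679.842, 231.275] pointing down, gripper open.
Joint ranges: [-2.57, 2.57], [-0.35, 1.97], [-1.29, 1.29], [0.11, 2.56], [-1.05, 4.19], [0.11, 1.86], [-2.63, 2.63]. Speed limits (rad/s): [2.22, 2.22, 3.01, 3.01, 3.14, 3.14, 3.14].

INTERFACE

Orientations are given as a 3x3 rotation matrix whose columns are the frame's x, y, z axes.
In Python, from bench import ctrl gives the robot as it stands. The module is installed in compiled form; this text tells all that it offers.
- The arm moves only by the shell command python3 -m creep 'ROWS' [FORCE]. ROWS is JSON, a list of rows, each a list of 5 numbers: the shift along the tool's x, y, z in units of 50 mm (1.0 is 50 mm), then the turn about the tool's z in degrees, then the opening, from 0 (shut) to 1 (fully open). In form: [[dx, dy, dz, roll, claw], ...]. A call has 1 to 20 rows; each row shifts and turns the commanded pose from where the row before left it, along the tool's axes as they then stand; what a row does not reach is not made up. A row lasts 1/8 s, in which the tool goes at most 62.5 mm and 10.7 degrees, less where a joint would pass 70% of its speed; a pose out of reach is approached as far as the arm can. A call is refused whole if a number of a shift passes 1 or a number of a turn 10.7, either way. A call with a gripper value outside its range is refused whole. The fingers move at their own pace and stop on an object; FORCE is the grip in N (left out, the last holds). Time passes only in rows, so rows that do not move let the fingers close. It gives the time, the measured TCP pose, the force, the opening and the grip force at its end, in the units of the state.
- ctrl.state(): the state, without advancing time (a new reading comes with each control period).
- ctrl.capture(name): name is "side" or "top"; returns (picture, depth): 480x640x3 uint8, blue, green, red; 480x640 float32, mm along the optical axis (not along the pixel's ray), 0 where there is no reading.
- ctrl.camera_model(name): a dict with "mtx" (3x3 intrinsics, pixels), "R" (3x3) and "t" (3): a world point X has camera coordinates R X + t. Camera axes: x right, y down, z forward; pixel columns grow to the right and rows downward; lengths in mm; the calibration is good to about 2 mm. A picture is of the moment at which its call begins. camera_model takes no time and is no camera call.
- ctrl.close_job(): hands the job in; it is judged then, once.
The state is a dict: "time": time; "joint_pos": joint angles; "joint_velocities": joint speeds; "joint_torque": joint torques, N m; "tool_pos": TCP position; "tool_rot": TCP orientation; "wrist_force": force on the tool from outside, world axes, zero at the start; "ft_torque": the same for the moment, N m; "width": opening from 0.0 (shut) to 1.0 (fully open); "grasp_force": force on a finger pad.
Only numpy, scipy, OpenCV 4.12 (cv2) and the standard library are available. Lean on these libraries where they do the work, as an engineer would, in place of code of your own. Each camera call takes 0.05 s, during which the arm holds its last target. There are 200 camera calls.

TASK

Make up the two model kits from the parts on the bench: first the locomotive kit in the red-rimmed tray (dark boiler in the long bay, white-roofed cab in the short bay), and only when that is complete the tip-wagon kit in the blue-rimmed tray (green hopper in the larger and orange wheel in the smaller of the two bays that lie side by side, dark chassis beam in the full-length bay). Set every part upright and flat on the floor of its bay, either way round, and let go of it. Leave the yellow spare wheel, the glue bottle and the sanding block where they are.

Things in the scene. Friction and masses are not known exactly. Their poses are not given: they have to be found in the camera images.
- red_tray: Fixed shallow tray with a white floor; floor top 6 mm above the origin; red rims and partitions 6 mm thick, tops at 14 mm. Outside 174 (x) by 72 (y) mm; origin at the centre of its underside. Two bays: the long bay, 94 x 60 mm, centre x = -34 mm, y = 0, and the short bay, 62 x 60 mm, centre x = +50 mm, y = 0.
- blue_tray: Fixed shallow tray with a white floor; floor top 6 mm above the origin; blue rims and partitions 6 mm thick, tops at 14 mm. Outside 174 (x) by 126 (y) mm; origin at the centre of its underside. Bays: the hopper bay, 94 x 60 mm, centre x = -34 mm, y = +27 mm; the short bay, 62 x 60 mm, centre x = +50 mm, y = +27 mm; and the full-length bay, 162 x 48 mm, centre x = 0, y = -33 mm.
- boiler: Boiler: dark wooden cylinder, diameter 34, length 70 mm, lying along x, axis 23 mm above the underside, with brass bands, on a brown saddle block 60 x 28 x 10 mm; on top a chimney at x = 25 mm (diameter 12, up to 56 mm) and a brass dome at x = -12 mm. About 90 g. Origin at the centre of the underside of the saddle, z up.
- cab: Locomotive cab: light wooden block with a dark window on each side and a white roof, 38 x 38 mm, 52 mm tall, standing upright. About 70 g. Origin at the centre of the underside, z up.
- hopper: Tip-wagon hopper: green open-topped box, 70 (x) by 40 (y) mm outside, 34 mm tall, walls 5 mm, open side up. About 70 g. Origin at the centre of the underside, z up.
- chassis: Wagon chassis: dark wooden beam 130 (x) by 24 (y) mm, top at 28 mm, underside of the beam at 12 mm, carried on two blocks 20 mm long and 12 mm tall at x = -45 and +45 mm. Two brass discs on top. About 60 g. Origin under the middle of the beam at the underside of the blocks, z up.
- wheel: Model wheel with a stub axle, lying flat: disc (orange) 44 mm in diameter and 20 mm thick, with a brass stub axle 14 mm in diameter standing up from its centre to 44 mm. About 60 g. Origin at the centre of the underside, z up along the axle. 
- spare_wheel: Model wheel with a stub axle, lying flat: disc (yellow) 44 mm in diameter and 20 mm thick, with a brass stub axle 14 mm in diameter standing up from its centre to 44 mm. About 60 g. Origin at the centre of the underside, z up along the axle. Not wanted in either kit: to be left alone.
- glue: White bottle of wood glue with a blue label and an orange cap, 48 mm in diameter, 110 mm tall, standing on the bench. Origin at the centre of its underside. To be left alone.
- sanding_block: Cork sanding block, 50 (x) by 90 (y) mm, 26 mm tall. Origin at the centre of its underside. To be left alone.
Not all that is in view belongs to the job. What is shaped like the wheel but pink is not meant.

How it is judged:
By the outcome, as a careful person would: the job done as asked, in the order asked, and still so for the second after the job is handed in, with the robot touching nothing.
It also fails if it takes over 115 s, if anything falls off the work surface, if the arm or the gripper's body presses on something with over 40 N, if the wrist force passes 120 N, or if a joint passes its speed limit or range.

## Working session

There is one attempt and no reset: what is moved stays moved. The work goes in short steps, Python scripts to look and compute and a shell command to move; the robot and the scene stay as the last step left them, time stands still between calls to the robot, and variables do not carry over. Pictures are saved under pics/ and viewed, at most 14 in all, crops included, and the job is handed in when it is done.

```bash
mkdir -p pics; python3 - <<'E'
from bench import ctrl
import cv2,numpy as np
for n in("top","side"):
    p,d=ctrl.capture(n);cv2.imwrite(f"pics/{n}0.png",p);np.savez(f"{n}0.npz",p=p,d=d)
    m=ctrl.camera_model(n);print(n,np.round(m["mtx"],1).tolist(),np.round(m["R"],3).tolist(),np.round(m["t"],1), (d>0).mean())
s=ctrl.state();print({k:np.round(v,3).tolist() for k,v in s.items()})
E
```

```text
top [[458.4, 0.0, 316.8], [0.0, 458.4, 242.5], [0.0, 0.0, 1.0]] [[0.016, -1.0, 0.002], [-0.997, -0.016, -0.071], [0.071, -0.001, -0.997]] [-27.5 528.6 861.1] 0.9959733072916667
side [[503.9, 0.0, 318.8], [0.0, 503.9, 237.9], [0.0, 0.0, 1.0]] [[0.854, -0.52, 0.012], [-0.342, -0.579, -0.74], [0.392, 0.628, -0.672]] [-467.4  225.5  930.5] 0.995966796875
{'time': 0.1, 'joint_pos': [-1.293, 0.6, -0.003, 1.6, 0.002, 0.943, -0.08], 'joint_velocities': [-0.0, -0.0, 0.002, -0.003, 0.002, 0.0, 0.0], 'joint_torque': [0.005, -77.799, 1.57, -25.863, 0.013, 0.005, 0.0], 'tool_pos': [251.755, 679.439, 230.517], 'tool_rot': [[-0.938, 0.347, -0.0], [0.347, 0.938, -0.001], [-0.0, -0.001, -1.0]], 'wrist_force': [0.405, -0.192, -0.203], 'ft_torque': [-0.015, 0.019, 0.009], 'grasp_force': 0.0, 'width': 1.001}
```

View pics/top0.png

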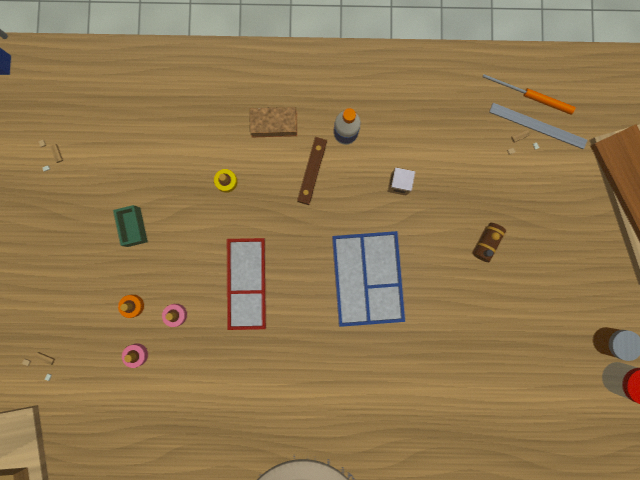

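View pics/side0.png

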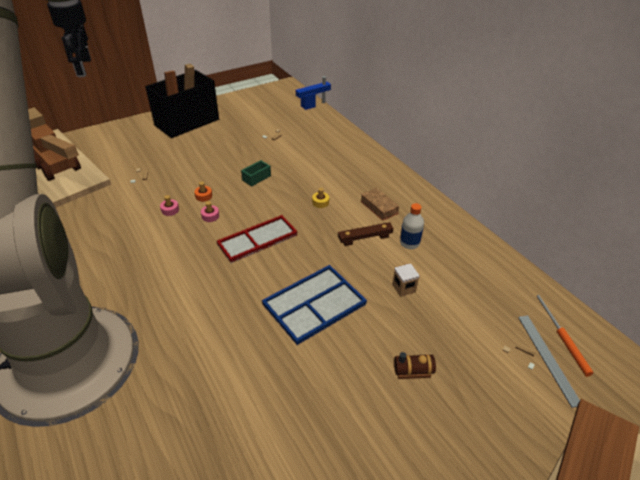

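Top view: boiler (489,242), cab (403,180), chassis (313,171), hopper (130,226), red tray (246,284), blue tray (369,279), glue (348,125), cork (273,121). Wheel-like things: orange (130,306), pink (174,316) and (134,356), yellow spare (225,180). The orange one fits the description; I'll confirm it in a crop.

```bash
cat > h.py <<'E'
import numpy as np,cv2
from bench import ctrl
def cloud(n,d):
    m=ctrl.camera_model(n);v,u=np.mgrid[:480,:640]
    c=np.stack([u,v,np.ones_like(u)],-1)@np.linalg.inv(m["mtx"]).T*d[...,None]
    return (c-m["t"])@np.asarray(m["R"])
def ray(n,px,z):
    m=ctrl.camera_model(n);R=np.asarray(m["R"]);C=-R.T@m["t"]
    r=R.T@np.linalg.inv(m["mtx"])@[px[0],px[1],1];return C+r*(z-C[2])/r[2]
def proj(n,X):
    m=ctrl.camera_model(n);c=np.asarray(m["R"])@X+m["t"];q=m["mtx"]@c;return q[:2]/q[2]
def rect(P):
    (c,s,a)=cv2.minAreaRect(P[:,:2].astype(np.float32));
    if s[0]<s[1]: s=s[::-1];a+=90
    return np.round(c,1),np.round(s,1),round((a+90)%180-90,1)
E
python3 - <<'E'
from h import *
t=np.load("top0.npz");s=np.load("side0.npz")
W={n:cloud(n,f["d"]) for n,f in(("top",t),("side",s))}
roi={"top":dict(boiler=(465,215,515,270),cab=(385,162,420,200),chassis=(292,130,330,210),hopper=(108,200,150,250),wheel=(112,290,148,322),spare=(208,164,243,196),glue=(330,102,362,146),cork=(245,103,300,138)),
"side":dict(boiler=(390,345,440,382),cab=(388,260,422,298),chassis=(333,220,394,246),hopper=(236,158,276,188),wheel=(190,178,216,203))}
for n in roi:
  b=W[n][...,2]; print(n,"bench z",np.median(b[250:260,100:110] if n=="top" else b[400:440,200:240]))
  for k,(x0,y0,x1,y1) in roi[n].items():
    P=W[n][y0:y1,x0:x1].reshape(-1,3);P=P[P[:,2]>5]
    z=np.percentile(P[:,2],95);T=P[P[:,2]>z-8]
    print(k,"ztop",round(z,1),"all",*rect(P),"top",*rect(T),len(P),len(T))
hs={n:cv2.cvtColor(f["p"],cv2.COLOR_BGR2HSV) for n,f in(("top",t),("side",s))}
for n,rr,bb in(("top",(220,230,272,335),(328,225,410,332)),("side",(212,212,302,262),(258,262,370,345))):
  for c,(x0,y0,x1,y1) in(("red",rr),("blue",bb)):
    q=hs[n][y0:y1,x0:x1];h=q[...,0];m=(q[...,1]>120)&(((h<5)|(h>172)) if c=="red" else ((h>105)&(h<125)))
    P=W[n][y0:y1,x0:x1][m];P=P[np.abs(P[:,2]-10)<15]
    v,u=np.nonzero(m);R=np.array([ray(n,(a+x0,b+y0),14) for a,b in zip(u,v)])
    print(n,c,"z",np.percentile(P[:,2],[5,50,95]).round(1),"depth",*rect(P),"ray14",*rect(R))
p=t["p"]
a=cv2.resize(p[285:375,90:220],None,fx=3,fy=3,interpolation=2);b=cv2.resize(p[100:220,280:420],(390,334));
c=cv2.resize(p[210:275,455:525],(390,362));d=cv2.resize(p[195:255,95:160],(390,360))
g=np.zeros((600,780,3),np.uint8);g[:270,:390]=a;g[:,390:][:334]=b;g[270:600,:390]=cv2.resize(d,(390,330));g[334:,390:]=cv2.resize(c,(390,266));cv2.imwrite("pics/crop0.png",g)
E
```

```text
top bench z 0.3502121502872074
boiler ztop 55.9 all [ 487.9 -205.5] [370.3  72.5] -72.3 top [ 489.7 -189.2] [343.7  35.9] -76.2 761 59
cab ztop 54.9 all [ 561.1 -114. ] [263.8  58.4] -32.8 top [ 560.4 -114.3] [265.2  48.3] -35.3 568 427
chassis ztop 30.9 all [609.   -7.1] [286.8  66.2] 3.2 top [608.  -12.1] [283.8  64.4] 5.3 912 864
hopper ztop 35.8 all [532.4 174.1] [398.9  79.5] 82.2 top [532.1 174.1] [398.9  78.4] 82.1 924 402
wheel ztop 45.3 all [421.4 174. ] [392.2  42.9] -83.1 top [430.4 161.8] [366.6  13.3] -80.9 480 58
spare ztop 44.8 all [574.4  81.1] [292.6  42.6] 47.8 top [561.7  72.3] [262.9  13.4] 46.0 427 54
glue ztop 110.8 all [634.8 -59.3] [344.1  48. ] -5.8 top [614.6 -40.4] [299.6  22.3] -12.8 754 145
cork ztop 28.7 all [627.1  52.2] [338.6  93.9] 8.1 top [627.2  51.7] [338.6  93. ] 8.1 1313 1194
side bench z 1.211660925270737
boiler ztop 54.1 all [ 355.  -518.1] [599.4  75.3] 43.4 top [ 317.7 -508.6] [556.6  42.6] 38.0 928 78
cab ztop 54.8 all [ 400.1 -402.2] [822.6  58.5] 41.5 top [ 398.5 -436.3] [773.4  50.4] 46.0 646 298
chassis ztop 31.7 all [ 379.8 -316.8] [921.8 124.3] 47.1 top [ 380.5 -317.6] [921.8 120.9] 47.2 713 480
hopper ztop 37.0 all [ 358.1 -138.4] [1220.6  101.7] 67.4 top [ 324.6 -153.1] [1165.4   77.1] 64.8 529 195
wheel ztop 46.5 all [ 281.1 -149.9] [1143.8   55. ] 75.5 top [ 264.5 -177.8] [1081.8   18.6] 74.6 265 38
top red z [ 9.1 14.2 16.9] depth [448.5 116. ] [172.3  70.4] 2.2 ray14 [448.7 115.6] [172.3  71.2] 2.4
top blue z [11.7 14.4 17.1] depth [ 462.4 -118.7] [172.7 124.2] 5.2 ray14 [ 462.4 -118.5] [172.5 123.7] 5.2
side red z [ 5.8 13.2 17.6] depth [445.8 160.5] [172.7 166. ] 2.5 ray14 [446.6 161. ] [179.7 174.7] -88.2Traceback (most recent call last):
  File "<stdin>", line 17, in <module>
  File "h.py", line 8, in ray
    m=ctrl.camera_model(n);R=np.asarray(m["R"]);C=-R.T@m["t"]
ValueError: time passes only in moves, steps and waits
```

```bash
sed -i 's/^from bench import ctrl/from bench import ctrl\nfrom functools import cache\n@cache\ndef CM(n): return ctrl.camera_model(n)/; s/m=ctrl.camera_model(n)/m=CM(n)/' h.py
cat > m.py <<'E'
from h import *
def near(P):
    c=np.median(P[:,:2],0);return P[np.hypot(*(P[:,:2]-c).T)<90]
def measure(n,p,d,rois):
  W=cloud(n,d)
  for k,(x0,y0,x1,y1) in rois.items():
    D=d[y0:y1,x0:x1].ravel()
    P=W[y0:y1,x0:x1].reshape(-1,3);P=near(P[(D>0)&(P[:,2]>7)&(P[:,2]<125)])
    z=np.percentile(P[:,2],95);T=P[P[:,2]>z-8]
    print(k,"ztop",round(z,1),"all",*rect(P),"top",*rect(T),len(P),len(T))
E
python3 - <<'E'
from m import *
t=np.load("top0.npz");s=np.load("side0.npz")
roi={"top":dict(boiler=(465,215,515,270),cab=(385,162,420,200),chassis=(292,130,330,210),hopper=(108,200,150,250),wheel=(112,290,148,322),spare=(208,164,243,196),glue=(330,102,362,146),cork=(245,103,300,138)),
"side":dict(boiler=(390,345,440,382),cab=(388,260,422,298),chassis=(333,220,394,246),hopper=(236,158,276,188),wheel=(190,178,216,203))}
for n,f in(("top",t),("side",s)): print(n);measure(n,f["p"],f["d"],roi[n])
hs={n:cv2.cvtColor(f["p"],cv2.COLOR_BGR2HSV) for n,f in(("top",t),("side",s))}
for n,rr,bb in(("top",(220,230,272,335),(328,225,410,332)),("side",(212,212,302,262),(258,262,370,345))):
  W=cloud(n,(t if n=="top" else s)["d"])
  for c,(x0,y0,x1,y1) in(("red",rr),("blue",bb)):
    q=hs[n][y0:y1,x0:x1];h=q[...,0];m=(q[...,1]>120)&(((h<5)|(h>172)) if c=="red" else ((h>105)&(h<125)))
    m=m&(abs(W[y0:y1,x0:x1,2]-10)<12)
    P=near(W[y0:y1,x0:x1][m])
    v,u=np.nonzero(m);R=near(np.array([ray(n,(a+x0,b+y0),14) for a,b in zip(u,v)]))
    w=(q[...,1]<40)&(q[...,2]>120)
    print(n,c,"z",np.percentile(P[:,2],[5,50,95]).round(1),"floor",np.median(W[y0:y1,x0:x1][w][:,2]).round(1),"depth",*rect(P),"ray14",*rect(R))
p=t["p"]
a=cv2.resize(p[285:375,90:220],None,fx=3,fy=3,interpolation=2);b=cv2.resize(p[100:220,280:420],(390,334));
c=cv2.resize(p[210:275,455:525],(390,362));d=cv2.resize(p[195:255,95:160],(390,360))
g=np.zeros((600,780,3),np.uint8);g[:270,:390]=a;g[:,390:][:334]=b;g[270:600,:390]=cv2.resize(d,(390,330));g[334:,390:]=cv2.resize(c,(390,266));cv2.imwrite("pics/crop0.png",g)
E
```

```text
top
boiler ztop 52.3 all [ 535.2 -346.4] [70.8 34.7] -28.8 top [ 528.8 -343.1] [47.3 13.2] -24.4 735 71
cab ztop 54.6 all [ 648.5 -176.9] [39.8 39.4] -11.9 top [ 648.8 -177.3] [39.  38.7] -11.9 553 420
chassis ztop 30.6 all [675.5  15.4] [133.8  69.6] -14.6 top [675.1  15.3] [133.   69.2] -14.6 889 848
hopper ztop 35.8 all [555.4 340.9] [71.3 41.6] 14.2 top [555.6 340.9] [70.9 41.6] 14.2 745 393
wheel ztop 44.1 all [401.8 335.7] [43.3 42.5] -88.8 top [402.3 335.3] [13.5 12.7] 51.3 465 56
spare ztop 44.3 all [648.2 161.9] [42.9 41.8] 2.1 top [647.5 161.6] [12.5 12.2] -85.5 419 50
glue ztop 110.7 all [745.5 -70.2] [48.3 41.6] 76.8 top [749.1 -71.2] [22.6 21.9] -56.2 746 144
cork ztop 28.6 all [765.4  71.5] [90.7 51.4] -87.4 top [765.4  71.8] [90.  51.4] -87.4 1291 1191
side
boiler ztop 50.3 all [ 533.5 -349.9] [70.3 33.5] -29.5 top [ 533.2 -349.1] [63.7 12.9] -31.6 898 127
cab ztop 54.8 all [ 647.6 -178.3] [42.6 41.1] 79.3 top [ 648.3 -178.1] [41.8 40. ] 79.3 629 294
chassis ztop 31.4 all [667.3  -7.4] [130.5  30.5] -14.7 top [667.8  -6.9] [129.9  29.3] -14.9 673 474
hopper ztop 36.7 all [555.6 341.4] [77.1 48.1] 14.8 top [556.5 341. ] [74.7 48.2] 13.3 487 191
wheel ztop 45.8 all [398.5 323.4] [146.3  44.8] 67.7 top [394.9 296.5] [97.9 12.7] 78.6 246 37
top red z [ 9.  14.2 16.9] floor 6.5 depth [440.  115.5] [155.8  69.9] 1.8 ray14 [440.1 115.2] [155.7  69.4] 1.7
top blue z [11.7 14.4 17.2] floor 6.5 depth [ 458.3 -119.1] [164.2 124.1] 5.2 ray14 [ 458.3 -118.9] [164.3 123.7] 5.2
side red z [ 5.8 13.2 17.2] floor 7.7 depth [440.9 114.6] [158.9  74.7] 2.5 ray14 [440.8 110.6] [159.8  79.4] 1.9
side blue z [ 6.1 13.7 17. ] floor 7.4 depth [ 455.7 -120.6] [162.1 126.9] 5.0 ray14 [ 455.1 -123.5] [163. 130.] 5.0
```

View pics/crop0.png

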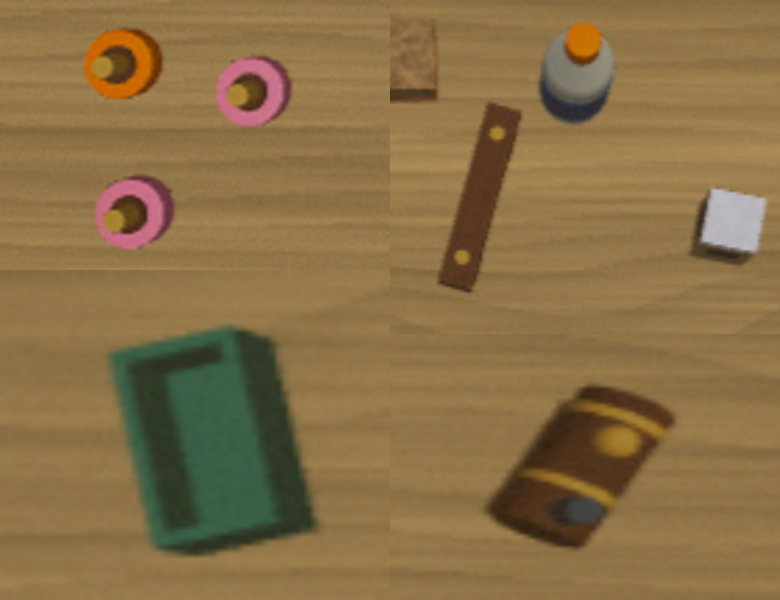

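The crop confirms the orange wheel at (130,306), with the pinks at (174,316) and (134,356) and the yellow spare away from it. The boiler's chimney points toward the robot. Next is a planner that prints roll and shifts.

```bash
cat > plan.py <<'E'
import sys
from h import *
def plan(ang,*pts):
    s=ctrl.state();R=np.asarray(s["tool_rot"]);p=np.asarray(s["tool_pos"])
    a=np.degrees(np.arctan2(R[1,1],R[0,1]))
    r=0 if ang is None else (a-ang+90)%180-90   # + roll about tool z (down) lowers world angle
    print("t",round(s["time"],2),"pos",p.round(1),"yAng",round(a,1),"q7",round(s["joint_pos"][6],2),"F",np.round(s["wrist_force"],1),"w",round(s["width"],3),"g",round(s["grasp_force"],1))
    b=np.radians(a-r);y=np.array([np.cos(b),np.sin(b),0]);z=np.array([0,0,-1]);x=np.cross(y,z)
    print("roll",round(r,1))
    for q in pts:
        d=(np.array(q)-p)/50;print(q,"->",np.round([d@x,d@y,d@z],2));p=np.array(q)
if __name__=="__main__":
    a=sys.argv[1];plan(None if a=="n" else float(a),*[tuple(map(float,q.split(","))) for q in sys.argv[2:]])
E
python3 plan.py 61 560,250,180 535,-347.5,120 535,-347.5,11
```

```text
t 0.1 pos [251.8 679.4 230.5] yAng 69.7 q7 -0.08 F [ 0.4 -0.2 -0.2] w 1.001 g 0.0
roll 8.7
(560.0, 250.0, 180.0) -> [-9.56 -4.52  1.01]
(535.0, -347.5, 120.0) -> [ -5.36 -10.69   1.2 ]
(535.0, -347.5, 11.0) -> [0.   0.   2.18]
```

```bash
python3 -m creep '[[0,0,0,8.7,1],[-0.4,-0.2,0.05,0,1],[-0.8,-0.37,0.08,0,1],[-0.8,-0.37,0.08,0,1],[-0.8,-0.37,0.08,0,1],[-0.8,-0.37,0.08,0,1],[-0.8,-0.37,0.08,0,1],[-0.8,-0.37,0.08,0,1],[-0.8,-0.37,0.08,0,1],[-0.8,-0.37,0.08,0,1],[-0.8,-0.37,0.08,0,1],[-0.8,-0.37,0.08,0,1],[-0.6,-0.5,0.1,0,1],[-0.4,-0.8,0.1,0,1],[-0.4,-0.8,0.1,0,1],[-0.4,-0.8,0.1,0,1],[-0.4,-0.8,0.1,0,1],[-0.4,-0.8,0.1,0,1],[-0.4,-0.8,0.1,0,1],[-0.4,-0.8,0.1,0,1]]'; python3 plan.py 61 535,-347.5,120 535,-347.5,11
```

```text
time: 2.6
tool_pos: [523.9, -46.4, 148.7]
tool_rot: [[-0.876, 0.483, -0.0], [0.483, 0.876, -0.001], [-0.0, -0.001, -1.0]]
wrist_force: [0.1, -0.7, 0.5]
width: 1.001
grasp_force: 0.0
t 2.6 pos [523.9 -46.4 148.7] yAng 61.1 q7 1.04 F [ 0.1 -0.7  0.5] w 1.001 g 0.0
roll 0.1
(535.0, -347.5, 120.0) -> [-3.11 -5.16  0.57]
(535.0, -347.5, 11.0) -> [0.   0.   2.18]
```

```bash
python3 -m creep '[[-0.4,-0.7,0.1,0,0.8],[-0.4,-0.7,0.1,0,0.8],[-0.4,-0.7,0.1,0,0.8],[-0.4,-0.7,0.1,0,0.8],[-0.4,-0.7,0.1,0,0.8],[-0.4,-0.7,0.07,0,0.8],[-0.3,-0.4,0,0,0.8],[-0.1,-0.2,0,0,0.8],[0,0,0,0,0.8],[0,0,0,0,0.8]]'; python3 plan.py 61 535,-347.5,11
```

```text
time: 3.85
tool_pos: [531.3, -319.7, 120.4]
tool_rot: [[-0.875, 0.483, -0.0], [0.483, 0.875, 0.001], [0.0, 0.001, -1.0]]
wrist_force: [0.2, 0.6, 0.1]
width: 0.802
grasp_force: 0.0
t 3.85 pos [ 531.3 -319.7  120.4] yAng 61.1 q7 1.47 F [0.2 0.6 0.1] w 0.802 g 0.0
roll 0.1
(535.0, -347.5, 11.0) -> [-0.33 -0.45  2.19]
```

```bash
python3 -m creep '[[-0.17,-0.22,0.2,0,0.8],[-0.16,-0.23,0.4,0,0.8],[0,0,0.5,0,0.8],[0,0,0.5,0,0.8],[0,0,0.4,0,0.8],[0,0,0.19,0,0.8],[0,0,0,0,0.8],[0,0,0,0,0.3],[0,0,0,0,0.3],[0,0,0,0,0.3],[0,0,0,0,0.3],[0,0,0,0,0.3],[0,0,0,0,0.3]]' 40; python3 plan.py n
```

```text
time: 5.48
tool_pos: [535.2, -349.4, 11.9]
tool_rot: [[-0.874, 0.485, 0.001], [0.485, 0.874, -0.001], [-0.002, -0.0, -1.0]]
wrist_force: [-0.7, 0.3, 6.5]
width: 0.379
grasp_force: 39.7
t 5.47 pos [ 535.2 -349.4   11.9] yAng 61.0 q7 1.49 F [-0.7  0.3  6.5] w 0.379 g 39.7
roll 0
```

```bash
python3 -m creep '[[0,0,-0.2,0,0.3],[0,0,-0.5,0,0.3],[0,0,-0.5,0,0.3],[0,0,-0.5,0,0.3],[0,0,-0.3,-8,0.3],[0,0,0,-8,0.3],[0,0,0,-8,0.3],[0,0,0,-7.3,0.3],[0,0,0,0,0.3]]'; python3 plan.py 92.3 482.6,117.2,110 482.6,117.2,18; python3 - <<'E'
from h import *
p,d=ctrl.capture("side");cv2.imwrite("pics/s1.png",cv2.resize(p[150:450,250:640],None,fx=1.8,fy=1.8))
E
```

```text
time: 6.6
tool_pos: [534.4, -349.4, 111.3]
tool_rot: [[-0.999, -0.038, 0.0], [-0.038, 0.999, -0.0], [-0.0, -0.0, -1.0]]
wrist_force: [0.3, -0.6, -0.4]
width: 0.382
grasp_force: 39.9
t 6.6 pos [ 534.4 -349.4  111.3] yAng 92.2 q7 1.9 F [ 0.3 -0.6 -0.4] w 0.382 g 39.9
roll -0.1
(482.6, 117.2, 110.0) -> [0.66 9.37 0.03]
(482.6, 117.2, 18.0) -> [0.   0.   1.84]
```

View pics/s1.png

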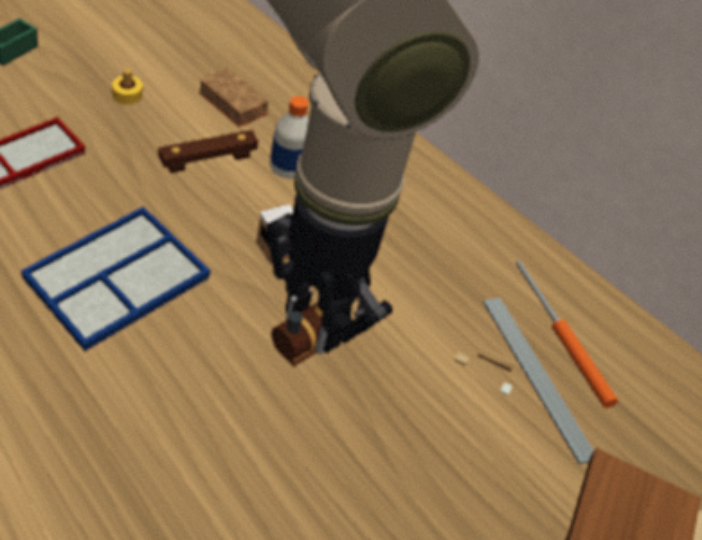

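The boiler is held level in the gripper, at about (300,330) in the crop, and clear of the bench.

```bash
python3 -m creep '[[0.03,0.4,0,0,0.3],[0.06,0.8,0,0,0.3],[0.06,0.8,0,0,0.3],[0.06,0.8,0,0,0.3],[0.06,0.8,0,0,0.3],[0.06,0.8,0,0,0.3],[0.06,0.8,0,0,0.3],[0.06,0.8,0,0,0.3],[0.06,0.8,0,0,0.3],[0.06,0.8,0,0,0.3],[0.06,0.8,0,0,0.3],[0.05,0.6,0,0,0.3],[0.04,0.35,0,0,0.3],[0,0,0,0,0.3],[0,0,0,0,0.3]]'; python3 plan.py 92.3 482.6,117.2,30 482.6,117.2,18
```

```text
time: 8.52
tool_pos: [479.6, 116.2, 110.9]
tool_rot: [[-0.999, -0.039, -0.0], [-0.039, 0.999, -0.0], [0.0, -0.0, -1.0]]
wrist_force: [0.3, 0.4, -0.7]
width: 0.383
grasp_force: 39.9
t 8.53 pos [479.6 116.2 110.9] yAng 92.2 q7 1.12 F [ 0.3  0.4 -0.7] w 0.383 g 39.9
roll -0.1
(482.6, 117.2, 30.0) -> [-0.06  0.02  1.62]
(482.6, 117.2, 18.0) -> [0.   0.   0.24]
```

```bash
python3 -m creep '[[-0.06,0.02,0.3,0,0.3],[0,0,0.5,0,0.3],[0,0,0.5,0,0.3],[0,0,0.3,0,0.3],[0,0,0.1,0,0.3],[0,0,0.08,0,0.3],[0,0,0.04,0,0.3],[0,0,0.02,0,0.3],[0,0,0,0,0.3]]'; python3 plan.py 92.3
```

```text
time: 9.65
tool_pos: [483.2, 117.8, 19.1]
tool_rot: [[-0.999, -0.04, 0.001], [-0.04, 0.999, 0.0], [-0.001, 0.0, -1.0]]
wrist_force: [0.0, 1.8, -0.5]
width: 0.38
grasp_force: 39.9
t 9.65 pos [483.2 117.8  19.1] yAng 92.3 q7 1.09 F [ 0.   1.8 -0.5] w 0.38 g 39.9
roll -0.0
```

```bash
python3 -m creep '[[0,0,0.02,0,0.3],[0,0,0.02,0,0.3],[0,0,0,0,0.3]]'; python3 -m creep '[[0,0,0,0,0.52],[0,0,0,0,0.52],[0,0,0,0,0.52],[0,0,-0.1,0,0.52],[0,0,-0.3,0,0.52],[0,0,-0.5,0,0.52],[0,0,-0.5,0,0.6],[0,0,-0.5,0,0.7],[0,0,-0.2,0,0.7]]'; python3 plan.py 78.1 648.5,-177.5,150 648.5,-177.5,15;python3 plan.py -11.9 648.5,-177.5,150
```

```text
time: 10.02
tool_pos: [483.2, 117.8, 17.8]
tool_rot: [[-0.999, -0.04, 0.001], [-0.04, 0.999, 0.0], [-0.001, 0.0, -1.0]]
wrist_force: [-1.7, 0.5, 15.7]
width: 0.385
grasp_force: 41.6
time: 11.15
tool_pos: [483.6, 117.7, 123.9]
tool_rot: [[-0.999, -0.039, 0.003], [-0.039, 0.999, 0.001], [-0.003, 0.001, -1.0]]
wrist_force: [0.5, -0.7, -0.3]
width: 0.701
grasp_force: 0.0
t 11.15 pos [483.6 117.7 123.9] yAng 92.3 q7 1.12 F [ 0.5 -0.7 -0.3] w 0.701 g 0.0
roll 14.2
(648.5, -177.5, 150.0) -> [-4.44 -5.1  -0.52]
(648.5, -177.5, 15.0) -> [0.  0.  2.7]
t 11.15 pos [483.6 117.7 123.9] yAng 92.3 q7 1.12 F [ 0.5 -0.7 -0.3] w 0.701 g 0.0
roll -75.8
(648.5, -177.5, 150.0) -> [ 5.1  -4.44 -0.52]
```

```bash
python3 -m creep '[[0,0,-0.2,7.1,0.8],[0,0,-0.3,7.1,0.8],[-0.4,-0.4,0,0,0.8],[-0.6,-0.7,0,0,0.8],[-0.6,-0.7,0,0,0.8],[-0.6,-0.7,0,0,0.8],[-0.6,-0.7,0,0,0.8],[-0.6,-0.7,0,0,0.8],[-0.6,-0.7,0,0,0.8],[-0.3,-0.4,0,0,0.8],[-0.1,-0.1,0,0,0.8],[0,0,0,0,0.8],[0,0,0,0,0.8]]'; python3 plan.py 78.1 648.5,-177.5,15; python3 - <<'E'
from m import *
p,d=ctrl.capture("top");np.savez("t1.npz",p=p,d=d)
cv2.imwrite("pics/t1.png",cv2.resize(p[200:350,190:450],None,fx=3,fy=3,interpolation=2))
measure("top",p,d,dict(boiler=(232,243,262,288)))
q=cv2.cvtColor(p,cv2.COLOR_BGR2HSV)
W=cloud("top",d)
E
```

```text
time: 12.78
tool_pos: [645.2, -175.5, 146.8]
tool_rot: [[-0.979, 0.205, -0.0], [0.205, 0.979, 0.001], [0.001, 0.001, -1.0]]
wrist_force: [-0.1, 0.6, -0.5]
width: 0.801
grasp_force: 0.0
t 12.78 pos [ 645.2 -175.5  146.8] yAng 78.2 q7 1.48 F [-0.1  0.6 -0.5] w 0.801 g 0.0
roll 0.1
(648.5, -177.5, 15.0) -> [-0.07 -0.03  2.64]
boiler ztop 52.4 all [484.  116.1] [85.7 57.5] 1.5 top [482.2 117.7] [68.6 22.5] 1.0 949 302
```

View pics/t1.png

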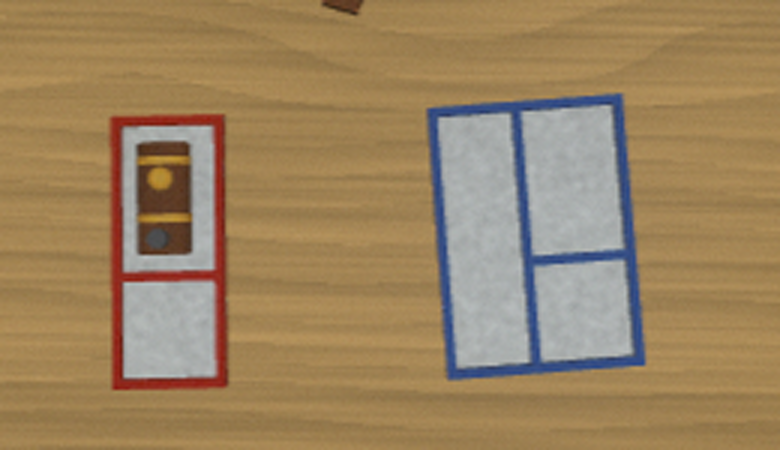

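The boiler lies flat inside the long bay, at about (163,198) in the crop. Cab next.

```bash
python3 -m creep '[[-0.07,-0.03,0.4,0,0.8],[0,0,0.6,0,0.8],[0,0,0.6,0,0.8],[0,0,0.5,0,0.8],[0,0,0.3,0,0.8],[0,0,0.2,0,0.8],[0,0,0.02,0,0.8],[0,0,0,0,0.35],[0,0,0,0,0.35],[0,0,0,0,0.35],[0,0,0,0,0.35],[0,0,0,0,0.35],[0,0,0,0,0.35]]' 40; python3 plan.py n; python3 -m creep '[[0,0,-0.2,0,0.35],[0,0,-0.5,0,0.35],[0,0,-0.6,0,0.35],[0,0,-0.6,0,0.35],[0,0,-0.2,-7.1,0.35],[0,0,0,-7.1,0.35],[0,0,0,0,0.35]]'; python3 plan.py 92.3 406.6,118,120 406.6,118,22
```

```text
time: 14.45
tool_pos: [649.3, -179.6, 16.8]
tool_rot: [[-0.978, 0.207, 0.002], [0.207, 0.978, -0.0], [-0.002, -0.0, -1.0]]
wrist_force: [0.0, 0.3, 6.7]
width: 0.436
grasp_force: 41.0
t 14.45 pos [ 649.3 -179.6   16.8] yAng 78.1 q7 1.46 F [0.  0.3 6.7] w 0.436 g 41.0
roll 0
time: 15.32
tool_pos: [648.5, -179.6, 121.4]
tool_rot: [[-0.999, -0.039, 0.0], [-0.039, 0.999, 0.0], [-0.0, 0.0, -1.0]]
wrist_force: [-0.5, -0.2, 0.0]
width: 0.441
grasp_force: 40.4
t 15.32 pos [ 648.5 -179.6  121.4] yAng 92.2 q7 1.66 F [-0.5 -0.2  0. ] w 0.441 g 40.4
roll -0.1
(406.6, 118.0, 120.0) -> [4.6  6.14 0.03]
(406.6, 118.0, 22.0) -> [0.   0.   1.96]
```

```bash
python3 -m creep '[[0.2,0.3,0,0,0.35],[0.4,0.54,0,0,0.35],[0.4,0.54,0,0,0.35],[0.4,0.54,0,0,0.35],[0.4,0.54,0,0,0.35],[0.4,0.54,0,0,0.35],[0.4,0.54,0,0,0.35],[0.4,0.54,0,0,0.35],[0.4,0.54,0,0,0.35],[0.4,0.54,0,0,0.35],[0.4,0.54,0,0,0.35],[0.3,0.34,0,0,0.35],[0.1,0.1,0,0,0.35],[0,0,0,0,0.35],[0,0,0,0,0.35]]'; python3 plan.py 92.3 406.6,118,22.8
```

```text
time: 17.2
tool_pos: [407.2, 117.7, 120.8]
tool_rot: [[-0.999, -0.038, 0.0], [-0.038, 0.999, -0.0], [-0.0, -0.0, -1.0]]
wrist_force: [1.1, 0.4, -1.1]
width: 0.44
grasp_force: 40.3
t 17.2 pos [407.2 117.7 120.8] yAng 92.2 q7 1.08 F [ 1.1  0.4 -1.1] w 0.44 g 40.3
roll -0.1
(406.6, 118.0, 22.8) -> [0.01 0.01 1.96]
```

Reach holds here; I'll lower in two stages.

```bash
python3 -m creep '[[0.01,0.01,0.3,0,0.35],[0,0,0.5,0,0.35],[0,0,0.4,0,0.35],[0,0,0.3,0,0.35],[0,0,0.2,0,0.35],[0,0,0.1,0,0.35],[0,0,0.06,0,0.35],[0,0,0,0,0.35]]'; python3 plan.py 92.3 406.6,118,22.8
```

```text
time: 18.2
tool_pos: [406.1, 117.0, 31.6]
tool_rot: [[-0.999, -0.038, -0.002], [-0.038, 0.999, -0.003], [0.002, -0.003, -1.0]]
wrist_force: [-0.5, -0.3, -1.2]
width: 0.436
grasp_force: 40.5
t 18.2 pos [406.1 117.   31.6] yAng 92.2 q7 0.43 F [-0.5 -0.3 -1.2] w 0.436 g 40.5
roll -0.1
(406.6, 118.0, 22.8) -> [-0.01  0.02  0.18]
```

```bash
python3 -m creep '[[0,0,0,0,0.35],[0,0,0,0,0.35]]'; python3 -c "
from bench import ctrl
import numpy as np
print(np.round(ctrl.state()['joint_pos'],2))"
```

```text
time: 18.45
tool_pos: [405.9, 117.7, 32.1]
tool_rot: [[-0.999, -0.039, -0.001], [-0.039, 0.999, -0.003], [0.002, -0.003, -1.0]]
wrist_force: [-0.2, -0.3, -0.4]
width: 0.435
grasp_force: 40.5
[-0.33  0.65 -0.12  2.42  0.75  0.11  0.43]
```

```bash
python3 plan.py 92.3 409,121.5,32; python3 -m creep '[[-0.06,0.08,0,0,0.35],[0,0,0.05,0,0.35],[0,0,0.05,0,0.35],[0,0,0.05,0,0.35],[0,0,0,0,0.35],[0,0,0,0,0.35]]'; python3 - <<'E'
from h import *
t=np.load("t1.npz")
q=cv2.cvtColor(t["p"],cv2.COLOR_BGR2HSV);h=q[...,0]
m=((q[...,1]>120)&((h<5)|(h>172))).astype(np.uint8);m[:,:215]=0;m[:,275:]=0;m[:230]=0;m[340:]=0
# floor holes = inner contours
cs,hi=cv2.findContours(m,cv2.RETR_CCOMP,cv2.CHAIN_APPROX_NONE)
for c in cs:
    if cv2.contourArea(c)>300:
        print(rect(np.array([ray("top",a[0],14) for a in c])))
E
```

```text
t 18.45 pos [405.9 117.7  32.1] yAng 92.2 q7 0.43 F [-0.2 -0.3 -0.4] w 0.435 g 40.5
roll -0.1
(409.0, 121.5, 32.0) -> [-0.07  0.07  0.  ]
time: 19.2
tool_pos: [408.6, 122.1, 24.5]
tool_rot: [[-0.999, -0.04, -0.002], [-0.04, 0.999, -0.003], [0.002, -0.003, -1.0]]
wrist_force: [0.7, -0.2, -1.1]
width: 0.437
grasp_force: 40.5
(array([448.3, 115.5]), array([172.2,  69.3]), 1.7)
(array([398.8, 115.2]), array([65.7, 65.1]), 3.6)
```

```bash
python3 -m creep '[[0,0,0.03,0,0.35],[0,0,0.03,0,0.35],[0,0,0,0,0.35],[0,0,0,0,0.35]]'; python3 plan.py n
```

```text
time: 19.7
tool_pos: [408.6, 122.0, 22.6]
tool_rot: [[-0.999, -0.04, 0.0], [-0.04, 0.999, -0.002], [0.0, -0.002, -1.0]]
wrist_force: [-2.8, -0.8, 23.8]
width: 0.442
grasp_force: 43.2
t 19.7 pos [408.6 122.   22.6] yAng 92.3 q7 0.2 F [-2.8 -0.8 23.8] w 0.442 g 43.2
roll 0
```

```bash
python3 -m creep '[[0,0,-0.01,0,0.58],[0,0,0,0,0.58],[0,0,0,0,0.58],[0,0,-0.1,0,0.58],[0,0,-0.3,0,0.58],[0,0,-0.5,0,0.58],[0,0,-0.5,0,0.6],[0,0,-0.5,0,0.7],[0,0,-0.3,0,0.7],[0,0,0,0,0.7]]'; python3 plan.py 104.2 555.5,341,140 555.5,341,13;  python3 - <<'E'
from bench import ctrl
import numpy as np
print(np.round(ctrl.state()['joint_pos'],2))
E
```

```text
time: 20.95
tool_pos: [409.1, 121.9, 132.9]
tool_rot: [[-0.999, -0.039, -0.0], [-0.039, 0.999, -0.002], [0.0, -0.002, -1.0]]
wrist_force: [1.2, -0.0, -0.9]
width: 0.7
grasp_force: 0.0
t 20.95 pos [409.1 121.9 132.9] yAng 92.2 q7 0.52 F [ 1.2 -0.  -0.9] w 0.7 g 0.0
roll -12.0
(555.5, 341.0, 140.0) -> [-3.91  3.53 -0.14]
(555.5, 341.0, 13.0) -> [0.   0.   2.54]
[ 0.04  0.48 -0.63  2.33  0.62  0.49  0.52]
```

```bash
python3 -m creep '[[0,0,-0.1,-6,0.85],[0,0,0,-6,0.85],[-0.3,0.2,0,0,0.85],[-0.6,0.55,0,0,0.85],[-0.6,0.55,0,0,0.85],[-0.6,0.55,0,0,0.85],[-0.6,0.55,0,0,0.85],[-0.6,0.55,0,0,0.85],[-0.4,0.4,0,0,0.85],[-0.2,0.18,0,0,0.85],[0,0,0,0,0.85],[0,0,0,0,0.85]]'; python3 plan.py 104.2 555.5,341,13;python3 - <<'E'
from m import *
print(np.round(ctrl.state()['joint_pos'],2))
p,d=ctrl.capture("top");s,_=ctrl.capture("side")
a=cv2.resize(p[225:340,215:275],(300,575),interpolation=2);b=cv2.resize(s[190:280,200:320],(480,360),interpolation=2)
g=np.zeros((600,800,3),np.uint8);g[:575,:300]=a;g[:360,310:790]=b;cv2.imwrite("pics/k1.png",g)
measure("top",p,d,dict(cab=(232,295,262,324)))
W=cloud("top",d);P=W[294:325,232:262].reshape(-1,3);P=P[(P[:,2]>45)&(P[:,2]<80)];print(rect(P),np.percentile(P[:,2],[5,50,95]))
E
```

```text
time: 22.45
tool_pos: [553.6, 340.3, 135.7]
tool_rot: [[-0.969, -0.246, -0.002], [-0.246, 0.969, -0.004], [0.003, -0.003, -1.0]]
wrist_force: [-0.3, 0.2, 0.0]
width: 0.85
grasp_force: 0.0
t 22.45 pos [553.6 340.3 135.7] yAng 104.2 q7 0.63 F [-0.3  0.2  0. ] w 0.85 g 0.0
roll 0.0
(555.5, 341.0, 13.0) -> [-0.04  0.01  2.45]
[-0.21  0.71 -0.68  1.83  0.59  0.83  0.63]
cab ztop 60.3 all [400.2 113.3] [55.2 54.6] -90.0 top [414.4 110.2] [47.6 23.6] 37.6 404 205
(array([414.5, 110.1]), array([47.6, 23.8]), 37.6) [51.63663569 57.87325014 60.68285851]
```

View pics/k1.png

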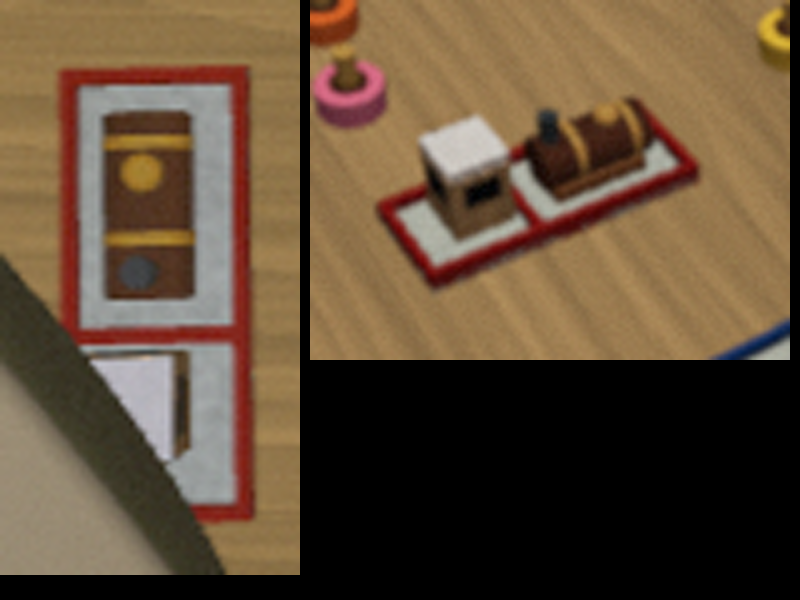

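The locomotive kit is complete: the boiler is flat in the long bay (148,205) and the cab upright in the short bay (side crop 465,190). Hopper next.

```bash
python3 -m creep '[[-0.04,0.01,0.4,0,0.85],[0,0,0.6,0,0.85],[0,0,0.6,0,0.85],[0,0,0.4,0,0.85],[0,0,0.3,0,0.85],[0,0,0.13,0,0.85],[0,0,0.0,0,0.85],[0,0,0,0,0.35],[0,0,0,0,0.35],[0,0,0,0,0.35],[0,0,0,0,0.35],[0,0,0,0,0.35],[0,0,0,0,0.35]]' 35; python3 plan.py n; python3 -m creep '[[0,0,-0.2,0,0.35],[0,0,-0.5,0,0.35],[0,0,-0.6,0,0.35],[0,0,-0.6,0,0.35],[0,0,-0.2,4.5,0.35],[0,0,0,4.5,0.35],[0,0,0,0,0.35]]'; python3 plan.py 95.2 560,120,120 498.7,-142.4,120
```

```text
time: 24.18
tool_pos: [556.1, 342.3, 15.5]
tool_rot: [[-0.969, -0.247, -0.001], [-0.247, 0.969, -0.002], [0.001, -0.002, -1.0]]
wrist_force: [-1.5, -0.3, 6.3]
width: 0.457
grasp_force: 36.2
t 24.18 pos [556.1 342.3  15.5] yAng 104.3 q7 0.5 F [-1.5 -0.3  6.3] w 0.457 g 36.2
roll 0
time: 25.05
tool_pos: [555.9, 342.2, 120.2]
tool_rot: [[-0.996, -0.093, -0.001], [-0.093, 0.996, -0.003], [0.002, -0.003, -1.0]]
wrist_force: [-0.1, -0.2, -1.4]
width: 0.459
grasp_force: 35.4
t 25.05 pos [555.9 342.2 120.2] yAng 95.3 q7 0.49 F [-0.1 -0.2 -1.4] w 0.459 g 35.4
roll 0.1
(560.0, 120.0, 120.0) -> [ 0.32 -4.43  0.  ]
(498.7, -142.4, 120.0) -> [ 1.7  -5.12  0.  ]
```

```bash
python3 -m creep '[[0.05,-0.4,0,0,0.35],[0.05,-0.8,0,0,0.35],[0.05,-0.8,0,0,0.35],[0.05,-0.8,0,0,0.35],[0.05,-0.8,0,0,0.35],[0.07,-0.83,0,0,0.35],[0.25,-0.8,0,0,0.35],[0.25,-0.8,0,0,0.35],[0.25,-0.8,0,0,0.35],[0.25,-0.8,0,0,0.35],[0.25,-0.8,0,0,0.35],[0.25,-0.6,0,0,0.35],[0.15,-0.3,0,0,0.35],[0.05,-0.02,0,0,0.35],[0,0,0,0,0.35],[0,0,0,0,0.35]]'; python3 plan.py 95.2 498.7,-142.4,21.5
```

```text
time: 27.05
tool_pos: [498.9, -131.2, 121.1]
tool_rot: [[-0.996, -0.094, -0.001], [-0.094, 0.996, -0.002], [0.001, -0.002, -1.0]]
wrist_force: [-0.0, 0.5, -1.4]
width: 0.46
grasp_force: 35.4
t 27.05 pos [ 498.9 -131.2  121.1] yAng 95.4 q7 1.14 F [-0.   0.5 -1.4] w 0.46 g 35.4
roll 0.2
(498.7, -142.4, 21.5) -> [ 0.02 -0.22  1.99]
```

```bash
python3 -m creep '[[0.02,-0.22,0.2,0,0.35],[0,0,0.5,0,0.35],[0,0,0.5,0,0.35],[0,0,0.4,0,0.35],[0,0,0.2,0,0.35],[0,0,0.1,0,0.35],[0,0,0.05,0,0.35],[0,0,0.03,0,0.35],[0,0,0,0,0.35]]'; python3 plan.py 95.2
```

```text
time: 28.18
tool_pos: [498.3, -144.0, 22.3]
tool_rot: [[-0.996, -0.092, -0.001], [-0.092, 0.996, -0.003], [0.002, -0.003, -1.0]]
wrist_force: [-0.2, 1.1, -0.5]
width: 0.461
grasp_force: 35.4
t 28.18 pos [ 498.3 -144.    22.3] yAng 95.3 q7 0.96 F [-0.2  1.1 -0.5] w 0.461 g 35.4
roll 0.1
```

```bash
python3 -m creep '[[0,0.02,0.02,0,0.35],[0,0,0.01,0,0.35],[0,0,0,0,0.35]]';  python3 -m creep '[[0,0,0,0,0.6],[0,0,0,0,0.6],[0,0,0,0,0.6],[0,0,-0.1,0,0.6],[0,0,-0.3,0,0.6],[0,0,-0.5,0,0.6],[0,0,-0.5,0,0.6],[0,0,-0.6,0,0.6],[0,0,-0.3,0,0.6],[0,0,0,0,0.6]]'; python3 plan.py 95.2 550,120,140 402,335.4,130 402,335.4,24; python3 -c "
from bench import ctrl
import numpy as np
print(np.round(ctrl.state()['joint_pos'],2))"
```

```text
time: 28.55
tool_pos: [498.3, -143.2, 21.4]
tool_rot: [[-0.996, -0.092, -0.001], [-0.092, 0.996, -0.004], [0.001, -0.004, -1.0]]
wrist_force: [-1.8, -1.3, 11.4]
width: 0.463
grasp_force: 36.8
time: 29.8
tool_pos: [498.7, -143.0, 136.6]
tool_rot: [[-0.996, -0.091, 0.0], [-0.091, 0.996, -0.004], [0.0, -0.004, -1.0]]
wrist_force: [-1.3, 0.0, -0.1]
width: 0.6
grasp_force: 0.0
t 29.8 pos [ 498.7 -143.   136.6] yAng 95.2 q7 1.19 F [-1.3  0.  -0.1] w 0.6 g 0.0
roll 0.0
(550.0, 120.0, 140.0) -> [-1.5   5.14 -0.07]
(402.0, 335.4, 130.0) -> [2.56 4.56 0.2 ]
(402.0, 335.4, 24.0) -> [0.   0.   2.12]
[ 0.65  0.58 -0.69  2.13  0.62  0.65  1.19]
```

```bash
python3 -m creep '[[-0.15,0.4,0,0,0.6],[-0.27,0.9,0,0,0.6],[-0.27,0.9,0,0,0.6],[-0.27,0.9,0,0,0.6],[-0.27,0.9,0,0,0.6],[-0.2,0.9,0,0,0.6],[0.2,0.9,0,0,0.6],[0.45,0.8,0,0,0.6],[0.45,0.8,0,0,0.6],[0.45,0.8,0,0,0.6],[0.45,0.8,0,0,0.5],[0.4,0.5,0,0,0.5],[0.2,0.2,0.1,0,0.5],[0,0,0.1,0,0.5],[0,0,0,0,0.5]]'; python3 plan.py 95.2 402,335.4,24
```

```text
time: 31.68
tool_pos: [396.1, 333.4, 123.4]
tool_rot: [[-0.996, -0.09, -0.003], [-0.09, 0.996, -0.005], [0.003, -0.004, -1.0]]
wrist_force: [-0.1, -0.9, -0.8]
width: 0.503
grasp_force: 0.0
t 31.68 pos [396.1 333.4 123.4] yAng 95.2 q7 0.23 F [-0.1 -0.9 -0.8] w 0.503 g 0.0
roll -0.0
(402.0, 335.4, 24.0) -> [-0.12  0.03  1.99]
```

```bash
python3 -m creep '[[-0.12,0.03,0.3,0,0.5],[0,0,0.5,0,0.5],[0,0,0.5,0,0.5],[0,0,0.4,0,0.5],[0,0,0.2,0,0.5],[0,0,0.06,0,0.5],[0,0,0.0,0,0.5],[0,0,0,0,0.05],[0,0,0,0,0.05],[0,0,0,0,0.05],[0,0,0,0,0.05],[0,0,0,0,0.05],[0,0,0,0,0.05]]' 40; python3 plan.py n; python3 -m creep '[[0,0,-0.2,0,0.05],[0,0,-0.5,0,0.05],[0,0,-0.6,0,0.05],[0,0,-0.6,0,0.05],[0,0,-0.2,0,0.05],[0,0,0,0,0.05]]'; python3 plan.py 95.2 540,120,130 415.1,-150,130; python3 -c "
from bench import ctrl
import numpy as np
print(np.round(ctrl.state()['joint_pos'],2))"
```

```text
time: 33.3
tool_pos: [401.4, 336.8, 26.8]
tool_rot: [[-0.996, -0.092, -0.001], [-0.092, 0.996, -0.003], [0.001, -0.003, -1.0]]
wrist_force: [0.6, -0.4, 6.0]
width: 0.145
grasp_force: 39.5
t 33.3 pos [401.4 336.8  26.8] yAng 95.3 q7 0.05 F [ 0.6 -0.4  6. ] w 0.145 g 39.5
roll 0
time: 34.05
tool_pos: [401.5, 336.9, 131.7]
tool_rot: [[-0.996, -0.091, -0.001], [-0.091, 0.996, -0.002], [0.001, -0.002, -1.0]]
wrist_force: [0.6, 0.4, -1.3]
width: 0.141
grasp_force: 39.2
t 34.05 pos [401.5 336.9 131.7] yAng 95.2 q7 0.24 F [ 0.6  0.4 -1.3] w 0.141 g 39.2
roll 0.0
(540.0, 120.0, 130.0) -> [-2.36 -4.57  0.03]
(415.1, -150.0, 130.0) -> [ 2.98 -5.15  0.  ]
[-0.36  0.58 -0.64  2.12  0.59  0.63  0.24]
```

```bash
python3 -m creep '[[-0.2,-0.4,0,0,0.05],[-0.42,-0.8,0,0,0.05],[-0.42,-0.8,0,0,0.05],[-0.42,-0.8,0,0,0.05],[-0.42,-0.8,0,0,0.05],[-0.3,-0.85,0,0,0.05],[0.2,-0.9,0,0,0.05],[0.45,-0.8,0,0,0.05],[0.45,-0.8,0,0,0.05],[0.45,-0.8,0,0,0.05],[0.45,-0.8,0,0,0.05],[0.45,-0.7,0,0,0.05],[0.3,-0.3,0,0,0.05],[0.05,-0.05,0,0,0.05],[0,0,0,0,0.05],[0,0,0,0,0.05]]'; python3 plan.py 95.2 418,-151.5,32.8
```

```text
time: 36.05
tool_pos: [415.4, -142.7, 132.6]
tool_rot: [[-0.996, -0.094, -0.001], [-0.094, 0.996, -0.002], [0.002, -0.002, -1.0]]
wrist_force: [0.7, 0.4, -1.2]
width: 0.139
grasp_force: 39.2
t 36.05 pos [ 415.4 -142.7  132.6] yAng 95.4 q7 1.15 F [ 0.7  0.4 -1.2] w 0.139 g 39.2
roll 0.2
(418.0, -151.5, 32.8) -> [-0.04 -0.18  2.  ]
```

```bash
python3 -m creep '[[-0.04,-0.18,0.2,0,0.05],[0,0,0.5,0,0.05],[0,0,0.4,0,0.05],[0,0,0.4,0,0.05],[0,0,0.2,0,0.05],[0,0,0.1,0,0.05],[0,0,0.06,0,0.05],[0,0,0.02,0,0.05],[0,0,0,0,0.05]]'; python3 plan.py 95.2 418,-151.5,32.8
```

```text
time: 37.17
tool_pos: [417.4, -152.9, 38.9]
tool_rot: [[-0.996, -0.092, -0.001], [-0.092, 0.996, -0.003], [0.002, -0.003, -1.0]]
wrist_force: [0.2, 0.0, -0.3]
width: 0.144
grasp_force: 39.2
t 37.17 pos [ 417.4 -152.9   38.9] yAng 95.3 q7 0.87 F [ 0.2  0.  -0.3] w 0.144 g 39.2
roll 0.1
(418.0, -151.5, 32.8) -> [-0.02  0.03  0.12]
```

```bash
python3 -m creep '[[-0.02,0.02,0.05,0,0.05],[0,0,0.05,0,0.05],[0,0,0.02,0,0.05],[0,0,0.01,0,0.05],[0,0,0,0,0.05]]';python3 plan.py n
```

```text
time: 37.8
tool_pos: [418.1, -152.0, 32.6]
tool_rot: [[-0.996, -0.092, -0.001], [-0.092, 0.996, -0.004], [0.002, -0.004, -1.0]]
wrist_force: [-0.7, -0.2, 10.0]
width: 0.145
grasp_force: 40.3
t 37.8 pos [ 418.1 -152.    32.6] yAng 95.3 q7 0.85 F [-0.7 -0.2 10. ] w 0.145 g 40.3
roll 0
```

```bash
python3 -m creep '[[0,0,0,0,0.4],[0,0,0,0,0.4],[0,0,0,0,0.4],[0,0,-0.2,0,0.4],[0,0,-0.4,0,0.4],[0,0,-0.6,0,0.4],[0,0,-0.6,0,0.4],[0,0,-0.4,10,0.6],[0,0,0,10,0.6],[0,0,0,0,0.6]]'; python3 plan.py 75.3 600,-7,140; python3 - <<'E'
from m import *
p,d=ctrl.capture("side");s,dt=ctrl.capture("top");cv2.imwrite("pics/s3.png",np.hstack([cv2.resize(p[220:360,240:400],(400,350)),cv2.resize(s[220:340,325:415],(390,350))]))
W=cloud("side",d)[218:250,330:398].reshape(-1,3);P=W[(W[:,2]>22)&(W[:,2]<45)];print(rect(P),len(P))
W=cloud("top",dt)[125:215,290:330].reshape(-1,3);P=W[(W[:,2]>22)&(W[:,2]<45)&(W[:,1]>-45)];print(rect(P),len(P))
E
```

```text
time: 39.05
tool_pos: [418.2, -151.6, 142.4]
tool_rot: [[-0.967, 0.253, -0.002], [0.253, 0.967, -0.004], [0.001, -0.004, -1.0]]
wrist_force: [0.1, -0.1, 0.3]
width: 0.597
grasp_force: 0.0
t 39.05 pos [ 418.2 -151.6  142.4] yAng 75.3 q7 0.93 F [ 0.1 -0.1  0.3] w 0.597 g 0.0
roll 0.0
(600.0, -7.0, 140.0) -> [-2.78  3.72  0.05]
(array([668.2,  -6.8]), array([131.5,  30.2]), -15.9) 496
(array([682.8,  -4.6]), array([155.9,  67.5]), 6.8) 892
```

View pics/s3.png

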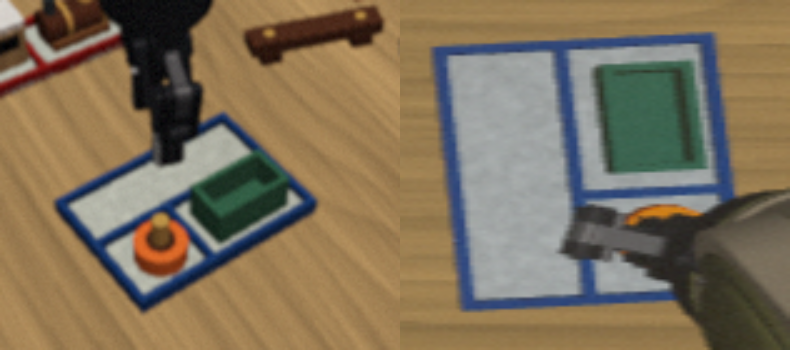

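The hopper (240,195) and the orange wheel (160,245) sit flat in their bays. The chassis is undisturbed at the top right.

```bash
python3 -c "
from h import *
print(ray('top',(312.5,170.9),28))"; python3 -m creep '[[-0.2,0.3,0,0,0.6],[-0.6,0.65,0,0,0.6],[-0.6,0.65,0,0,0.6],[-0.6,0.65,0,0,0.6],[-0.6,0.65,0,0,0.6],[-0.6,0.5,0,0,0.6],[-0.5,0.3,0,0,0.6],[-0.3,0.05,0,0,0.6],[0,0,0,0,0.6],[0,0,0,0,0.6]]'; python3 plan.py 75.1 667.3,-6.5,11
```

```text
[666.14161825  -8.31306016  28.        ]
time: 40.4
tool_pos: [658.3, -21.5, 141.1]
tool_rot: [[-0.967, 0.254, -0.003], [0.254, 0.967, -0.003], [0.002, -0.004, -1.0]]
wrist_force: [-0.9, -0.6, 0.1]
width: 0.601
grasp_force: 0.0
t 40.4 pos [658.3 -21.5 141.1] yAng 75.3 q7 0.78 F [-0.9 -0.6  0.1] w 0.601 g 0.0
roll 0.2
(667.3, -6.5, 11.0) -> [-0.1   0.34  2.6 ]
```

```bash
python3 -m creep '[[-0.1,0.32,0.3,0,0.6],[0,0,0.6,0,0.6],[0,0,0.6,0,0.6],[0,0,0.5,0,0.6],[0,0,0.35,0,0.6],[0,0,0.2,0,0.6],[0,0,0.03,0,0.6],[0,0,0,0,0.15],[0,0,0,0,0.15],[0,0,0,0,0.15],[0,0,0,0,0.15],[0,0,0,0,0.15],[0,0,0,0,0.15]]' 40; python3 plan.py n; python3 -m creep '[[0,0,-0.2,0,0.15],[0,0,-0.5,0,0.15],[0,0,-0.6,0,0.15],[0,0,-0.6,0,0.15],[0,0,-0.2,-10,0.15],[0,0,0,-10,0.15],[0,0,0,0,0.15]]'; python3 plan.py 95.2 459.4,-85.7,120
```

```text
time: 42.02
tool_pos: [668.6, -7.1, 13.3]
tool_rot: [[-0.967, 0.254, -0.0], [0.254, 0.967, -0.003], [-0.0, -0.003, -1.0]]
wrist_force: [-0.4, -0.1, 5.5]
width: 0.265
grasp_force: 40.4
t 42.02 pos [668.6  -7.1  13.3] yAng 75.3 q7 0.65 F [-0.4 -0.1  5.5] w 0.265 g 40.4
roll 0
time: 42.9
tool_pos: [668.1, -7.2, 117.7]
tool_rot: [[-0.996, -0.09, -0.002], [-0.09, 0.996, -0.003], [0.002, -0.002, -1.0]]
wrist_force: [-0.2, -0.2, -0.4]
width: 0.267
grasp_force: 39.6
t 42.9 pos [668.1  -7.2 117.7] yAng 95.2 q7 1.02 F [-0.2 -0.2 -0.4] w 0.267 g 39.6
roll -0.0
(459.4, -85.7, 120.0) -> [ 4.3  -1.18 -0.05]
```

```bash
python3 -m creep '[[0.2,-0.06,0,0,0.15],[0.5,-0.14,0,0,0.15],[0.6,-0.17,0,0,0.15],[0.6,-0.17,0,0,0.15],[0.6,-0.17,0,0,0.15],[0.6,-0.17,0,0,0.15],[0.6,-0.17,0,0,0.15],[0.4,-0.1,0,0,0.15],[0.2,-0.03,0,0,0.15],[0,0,0,0,0.15],[0,0,0,0,0.15]]'; python3 plan.py 95.2 460.5,-85.7,19.3;  python3 - <<'E'
from h import *
p,d=ctrl.capture("side");cv2.imwrite("pics/s4.png",cv2.resize(p[180:360,200:420],(770,600)))
E
```

```text
time: 44.28
tool_pos: [460.5, -84.9, 118.0]
tool_rot: [[-0.996, -0.092, -0.001], [-0.092, 0.996, -0.002], [0.001, -0.002, -1.0]]
wrist_force: [0.4, 0.1, -0.4]
width: 0.27
grasp_force: 39.6
t 44.27 pos [460.5 -84.9 118. ] yAng 95.3 q7 0.99 F [ 0.4  0.1 -0.4] w 0.27 g 39.6
roll 0.1
(460.5, -85.7, 19.3) -> [ 0.   -0.02  1.97]
```

View pics/s4.png

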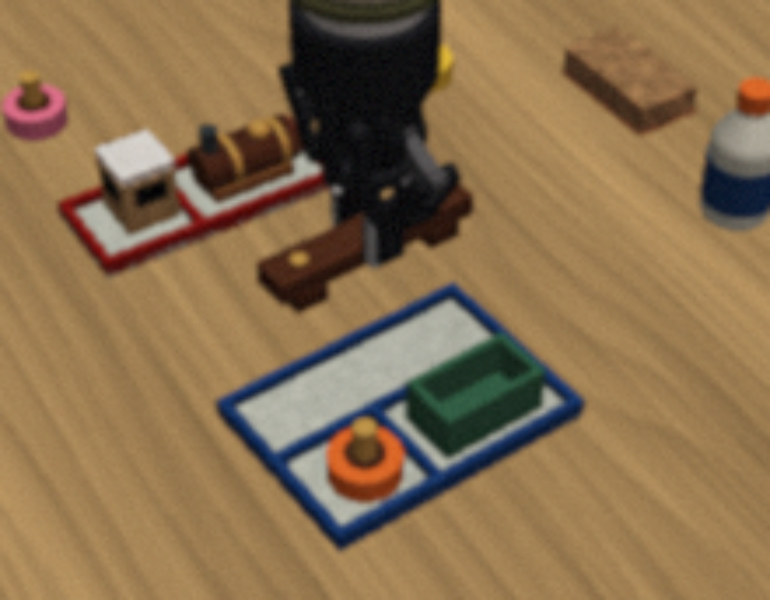

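The chassis is held level (365,245) over the full-length bay, so I'll lower it.

```bash
python3 -m creep '[[0,-0.01,0.3,0,0.15],[0,0,0.5,0,0.15],[0,0,0.5,0,0.15],[0,0,0.3,0,0.15],[0,0,0.15,0,0.15],[0,0,0.08,0,0.15],[0,0,0.04,0,0.15],[0,0,0,0,0.15]]'; python3 plan.py 95.2 460.5,-85.7,19.3
```

```text
time: 45.32
tool_pos: [459.6, -86.1, 24.7]
tool_rot: [[-0.996, -0.092, -0.001], [-0.092, 0.996, -0.003], [0.002, -0.003, -1.0]]
wrist_force: [0.7, -0.3, -1.1]
width: 0.268
grasp_force: 39.6
t 45.33 pos [459.6 -86.1  24.7] yAng 95.3 q7 0.73 F [ 0.7 -0.3 -1.1] w 0.268 g 39.6
roll 0.1
(460.5, -85.7, 19.3) -> [-0.02  0.01  0.11]
```

```bash
python3 -m creep '[[-0.02,0,0.05,0,0.15],[0,0,0.04,0,0.15],[0,0,0.02,0,0.15],[0,0,0.01,0,0.15],[0,0,0,0,0.15]]'; python3 plan.py n
```

```text
time: 45.95
tool_pos: [460.4, -86.1, 19.1]
tool_rot: [[-0.996, -0.092, -0.001], [-0.092, 0.996, -0.004], [0.001, -0.003, -1.0]]
wrist_force: [-2.2, -0.2, 14.6]
width: 0.269
grasp_force: 41.4
t 45.95 pos [460.4 -86.1  19.1] yAng 95.3 q7 0.71 F [-2.2 -0.2 14.6] w 0.269 g 41.4
roll 0
```

```bash
python3 -m creep '[[0,0,0,0,0.4],[0,0,0,0,0.4],[0,0,0,0,0.4],[0,0,-0.1,0,0.4],[0,0,-0.3,0,0.4],[0,0,-0.5,0,0.4],[0,0,-0.6,0,0.5],[0,0,-0.8,0,0.5],[0,0,-0.8,0,0.5],[0,0,-0.4,0,0.5],[0,-0.5,0,0,0.5],[0,-0.8,0,0,0.5],[0,-0.8,0,0,0.5],[0,-0.8,0,0,0.5],[0,-0.8,0,0,0.5],[0,-0.8,0,0,0.5],[0,-0.5,0,0,0.5],[0,0,0,0,0.5]]'; python3 - <<'E'
from m import *
p,d=ctrl.capture("top");s,ds=ctrl.capture("side")
g=np.vstack([cv2.resize(p[100:340,100:420],(800,600))]);cv2.imwrite("pics/t5.png",g);cv2.imwrite("pics/s5.png",cv2.resize(s[160:360,140:440],(800,533)))
measure("top",p,d,dict(chassis=(341,240,366,323),hopper=(370,238,396,280),wheel=(376,292,396,316),cab=(234,297,260,322)))
E
```

```text
time: 48.2
tool_pos: [483.0, -336.3, 193.8]
tool_rot: [[-0.996, -0.089, -0.002], [-0.089, 0.996, -0.002], [0.003, -0.002, -1.0]]
wrist_force: [-0.4, 0.6, 0.4]
width: 0.499
grasp_force: 0.0
chassis ztop 36.6 all [456.8 -89.9] [158.1  46.8] 0.6 top [460.4 -85.8] [129.9  24.3] 5.4 1471 897
hopper ztop 42.0 all [ 500.8 -145.8] [79.8 50.8] 1.4 top [ 497.6 -142.8] [69.8 40.4] 5.7 960 319
wheel ztop 50.6 all [ 414.6 -151.8] [44.8 39.2] 0.8 top [ 419.3 -150.8] [12.6 11.1] -86.4 414 46
cab ztop 60.6 all [400.6 114.1] [48.3 48. ] 0.8 top [406.7 116.2] [36.3 27.5] 1.9 469 311
```

View pics/t5.png

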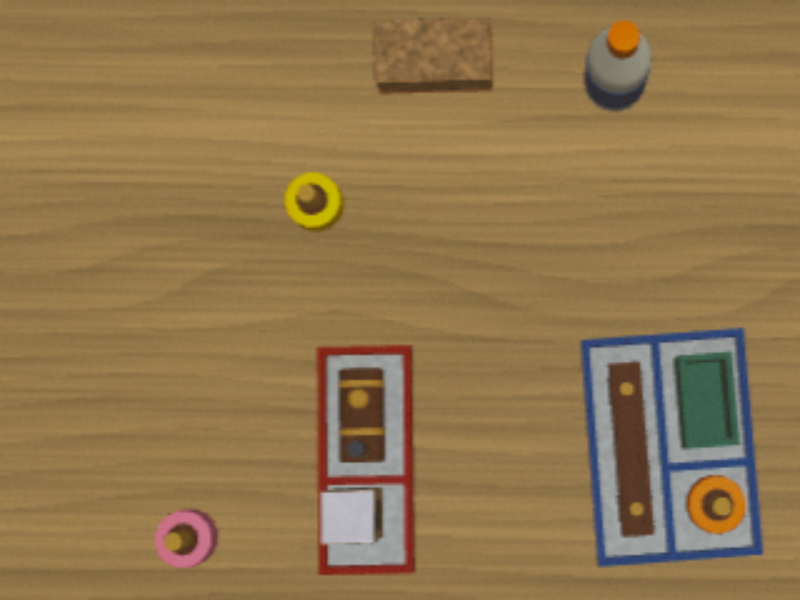

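View pics/s5.png

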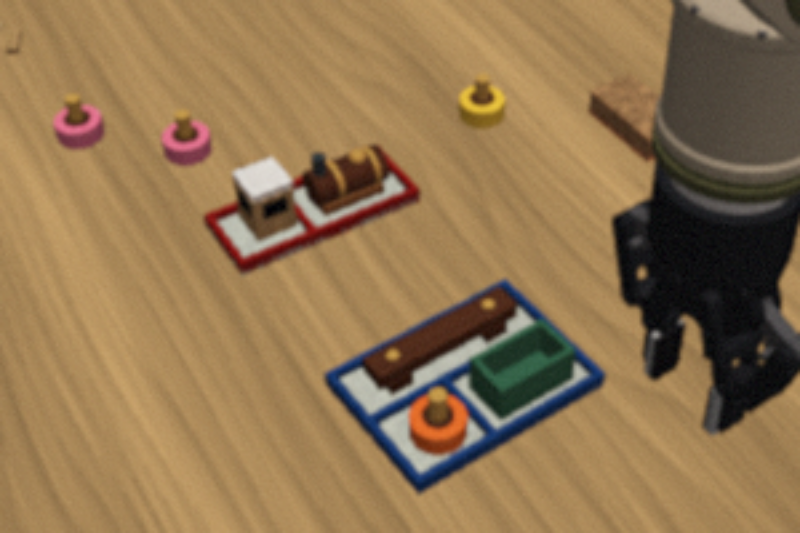

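Both kits look complete. The cab roof at (348,516) overlaps the left rim in the top view, probably parallax, so I'm checking that it stands flat.

```bash
python3 - <<'E'
from m import *
for n,(x0,y0,x1,y1) in dict(top=(222,290,262,325),side=(222,214,255,255)).items():
    p,d=ctrl.capture(n);W=cloud(n,d)[y0:y1,x0:x1].reshape(-1,3);P=W[(W[:,2]>54)&(W[:,2]<75)]
    A=np.c_[P[:,:2]-P[:,:2].mean(0),np.ones(len(P))];k=np.linalg.lstsq(A,P[:,2],rcond=None)[0]
    print(n,rect(P),"tilt deg",np.degrees(k[:2]).round(2),"z",k[2].round(1))
E
```

```text
top (array([407.4, 121.8]), array([38.2, 38.1]), 1.9) tilt deg [-0.33 -0.24] z 58.4
side (array([407. , 120.3]), array([40.9, 39.2]), -87.5) tilt deg [0.72 1.51] z 59.0
```

```bash
python3 -c "
from bench import ctrl
print(ctrl.close_job())"
```

```text
the job is handed in; nothing more can be done
None
```

Both kits are made up, the locomotive first and then the tip-wagon, and the job was handed in at about 48 s; every part looked upright and flat in its bay, but the judge's result was not shown.

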